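Cover the capsule case, then peel the next dust cover off the stack

ROBOT

A 7-joint arm with a two-finger parallel gripper is mounted at the origin on the work surface. World frame = base frame: x ahead of the robot, y to its left, z up, the work surface at z = 0. Lengths are in m, angles in rad, forces in N, time in s.
With the tool pointing down it reaches from about 0.425 to 0.925 m from the base axis. Payload 6.8 kg.
Tool frame: the origin (TCP) lies midway between the tips of the shut fingers; the grasp point (between the pads) lies 19 mm behind it; z points along the fingers, y is the line along which they close (so a half turn about z gives the same grasp; the last joint's range is limited). The gripper opens to 85 mm and grips with 20 to 120 N. Pads are 22 mm wide; open, the fingers measure 114 mm over their backs; the gripper's body (76 mm by 85 mm) begins 54 mm behind the grasp point. The pads swing forward as they close: fully open they stand 13 mm farther back than shut.
Start: joints at [-1.436, 0.477, 0.022, 1.555, -0.011, 1.109, -0.083], TCP at [0.162, 0.655, 0.231] pointing down, gripper open.
Joint ranges: [-2.96, 2.96], [-0.34, 2.1], [-1.41, 1.46], [0.24, 2.44], [-1.37, 4.51], [0.17, 1.92], [-2.96, 2.96]. Speed limits (rad/s): [2.39, 2.39, 3.14, 3.14, 3.14, 3.14, 3.14].

INTERFACE

Orientations are given as a rotation vector (axis times angle).
In Python, from bench import r gives the robot as it stands. The module is installed in compiled form; this text tells all that it offers.
- The arm moves only by the tool apply_moves, never from a script. Its argument "rows" is a list of rows, each a list of 6 numbers: the shift along the tool's x, y, z scaled (see below), then the turn, a rotation vector about the tool's x, y, z scaled (see below). A call has 1 to 5 rows; each row is the pose to reach, as a shift and turn from the pose commanded when the call began, along the tool's axes at that moment; what a row does not reach only later rows make up. The controller multiplies each number of a shift by 0.25 m and each number of a turn by 90 degrees. A row lasts 1/8 s, in which the tool goes at most 62.5 mm and 10.7 degrees, less where a joint would pass 70% of its speed; a pose out of reach is approached as far as the arm can. A call with a number of a shift or a turn outside -1 to 1 is refused whole. A call with a gripper value outside its range is refused whole. "claw" is the opening, from 0 (shut) to 1 (fully open), set as the call begins (left out, the last holds). The fingers move at their own pace and stop on an object; "newtons" is the grip in N (left out, the last holds). Time passes only in rows, so rows that repeat a pose let the fingers close. It gives the time, the measured TCP pose, the force, the opening and the grip force at its end, in the units of the state.
- r.get_obs(): the state, without advancing time (a new reading comes with each control period).
- r.grab_frame(name): name is "scene" or "side" or "wrist"; returns a dict with "pixels" (384x512x3 uint8, red, green, blue), "intrinsics" (3x3 intrinsics, pixels), "eye" and "attitude" of the camera in the world. Camera axes: x right, y up, looking along -z (the intrinsics and any distortion apply to the point x, -y, -z); pixel columns grow to the right and rows downward; lengths in m; the calibration is good to about 2 mm. A picture is of the moment at which its call begins. There is no depth.
- r.hand_in(): hands the job in; it is judged then, once.
Trained networks look in a picture, given as the dict that the camera call returned (one of the last four; its "shot" number tells which), for a name from the list of things; names that differ only in an ending like _2 or _b are one class to them, and where a whole thing is asked for, a point or a joint stands for the part that bears it (a point fixed in the world has none). Each returns a list of dicts, best first, with "conf" (0 to 1); they miss things now and then, are a little off and sometimes report something else, mostly with a low value. They report only what shows in the picture. A call takes as long as a camera call.
- r.search_frame(picture, thing): "rect" ([left, top, width, height] in pixels, round what is visible of it).
- r.outline_of(picture, thing): "pixels" (384x512 bool, what is visible of it) and "rect" ([left, top, width, height] in pixels, round what is visible of it).
- r.landmark_of(picture, thing): "point" ([column, row] in pixels: a listed point, or the origin of a listed thing).
The state is a dict: "clock": time; "joints": joint angles; "qvel": joint speeds; "tau": joint torques, N m; "tcp_pos": TCP position; "orientation": TCP orientation; "contact_force": force on the tool from outside, world axes, zero at the start; "moment": the same for the moment, N m; "grip_width": finger opening in m; "gripper_force": force on a finger pad.
Only numpy, scipy, OpenCV 4.12 (cv2) and the standard library are available. Lean on these libraries where they do the work, as an engineer would, in place of code of your own. Each camera call takes 0.05 s, during which the arm holds its last target. There are 200 camera calls.

TASK

Set the loose cream dust cover on the capsule case that already has its orange desiccant vial inside, so that it sits fully down and level on the rim, and let go of it. Then take the top cover off the clinging nested stack by its red tab: lift the tab corner first, so that it peels while the opposite corner is still down in the stack, and leave the rest of the stack standing where it is. Finish still holding that cover, level and steady, centred about a hand's breadth above the other case, whose vial is still to be put in; leave the cases and everything else where they are.

Things in the scene. Friction and masses are not known exactly. Their poses are not given: they have to be found in the camera images.
- loose_cover_tab (a point): centre of the tab of the loose cover (on the slate, skirt down): an upright red fin outside one corner, 26 mm long (radially), 8 thick, 36 high; point 18 mm above the flange's underside. Axes: z up, -x from the cover's centre out along its diagonal to the tab, y across the fin (pinch direction). Cover's centre: 88 mm along +x. The cover's sides stand at 45 degrees to x
- loose_cover_mid (a point): centre of the loose cover, 11 mm above the flange's underside; axes as its tab. Cream aluminium, about 110 g, open below, 109 mm square over the flange, 22 high; flat top 90 mm square, 2.5 thick, with four stacking pips 7.5 high; the skirt flares outwards. The underside of its flat top, which rests on a case's rim, is 8.5 mm above this point
- top_cover_tab (a point): centre of the red tab of the stack's top cover (same kind, size and axes as the loose cover), 18 mm above its flange's underside (48 mm above the slate), 88 mm from the cover's centre
- top_cover_mid (a point): centre of the stack's top cover, 11 mm above its flange. It stands on 4 pips of the cover below (40 mm from the axis towards the corners, 8.5 mm above this point). A spring dimple at each corner (65 mm out) holds it: 2-3 mm free, then about 2.5 N over 4 mm. Lifted by one corner it pivots on the pip opposite; by 0.2 rad only the far dimple holds. Pulled up level, the stack tends to come along
- top_cover_far (a point): the corner of the stack's top cover opposite its tab, at the flange's underside, 69 mm from the cover's axis along +x
- stack: the rest of the stack: three more such covers, nested 10 mm apart and clinging fast together, loose on the slate, 330 g in all. Origin on its axis at slate level, z up, same axes as the cover on top (whose tab is at -x, flange 30 mm and tab top 66 mm above the slate); their own tabs, blue, stand at the other three corners, 36, 46 and 56 mm high
- ready_case_rim (a point): centre of the mouth, at rim height (46 mm), of the open aluminium case to be covered: 83 mm square outside, walls 3 mm, 600 g, with a brass capsule in black foam and an orange vial lying beside it, below the rim. x and y are square to its walls: a cover fits with its x at 45 degrees to them, any of four ways round, 2 mm play each side; seated, its flange is 26.5 mm above the slate
- waiting_case_rim (a point): the same point of the other capsule case, alike in all but that the vial's recess in its foam is empty
- vial_mid (a point): centre of a glass desiccant vial with an aluminium cap standing on the slate, 18 mm across and 58 mm high (bystander)
- knob: black bakelite knob lying on the slate, 42 mm across, 22 mm high; origin at its underside (bystander)
- microphone: cream enamel broadcast microphone standing on its small foot, 90 mm across the foot, 196 mm high; origin at its underside (bystander)
- weighted_base: round steel weighted base, 124 mm across and 26 mm high with a brass stud to 48 mm; origin at its underside (bystander)

How it is judged:
On the way, in this order (a step that is already met when the one before it is completed fails the run):
1. the loose cover sits seated and level on the rim of the case with the vial, released (horizontal distance between loose_cover_mid and ready_case_rim below 0.008 m and z of loose_cover_mid in the frame of ready_case_rim between -0.012 and -0.0055 m and angle between loose_cover_mid's own z axis and vertical below 0.035 rad and contact force between the fingers and loose_cover below 0.05 N and contact force between loose_cover and ready_case above 0.3 N), for 0.3 s.
2. the top cover's tab corner is raised, held by the fingers, while its opposite corner is still down in the stack (angle between top_cover_mid's own z axis and vertical above 0.08 rad and z of top_cover_far in the frame of stack below 0.038 m and horizontal distance between top_cover_far and stack below 0.085 m and z of top_cover_tab in the frame of stack above 0.056 m and angle between stack's own z axis and vertical below 0.06 rad and contact force between the fingers and top_cover above 1 N), for 0.1 s.
At the end, for the whole second after the job is handed in: Loose cover on the case with the vial: within 8 mm of centre, down within 3 mm, level within 2 deg, let go. Other cover held by the fingers alone, still, level within 6 deg, within 35 mm of the waiting case's axis, 40-180 mm above its rim. Stack flat; it and the cases within 30 mm of their start (horizontal distance between loose_cover_mid and ready_case_rim below 0.008 m and z of loose_cover_mid in the frame of ready_case_rim between -0.012 and -0.0055 m and angle between loose_cover_mid's own z axis and vertical below 0.035 rad and contact force between each of the fingers, top_cover and loose_cover below 0.05 N and contact force between the fingers and top_cover above 1 N and horizontal distance between top_cover_mid and waiting_case_rim below 0.035 m and z of top_cover_mid in the frame of waiting_case_rim between 0.04 and 0.18 m and angle between top_cover_mid's own z axis and vertical below 0.1 rad and linear speed of top_cover below 0.03 m/s and contact force between top_cover and waiting_case below 0.05 N and contact force between top_cover and stack below 0.05 N and angle between stack's own z axis and vertical below 0.05 rad and height (world z) of stack below 0.005 m and distance of each of stack, ready_case_rim, waiting_case_rim from where it was at the start of the episode below 0.03 m); the arm keeps its last pose, push and grip.
It fails at once if the rest of the stack is lifted more than 15 mm off the slate or pushed more than 40 mm (height (world z) of stack above 0.015 m or distance of stack from where it was at the start of the episode above 0.04 m or angle between stack's own z axis and vertical above 0.2 rad).
It fails at once if a bystander is moved more than 30 mm or the vial is knocked over (distance of any of vial_mid, knob, microphone, weighted_base from where it was at the start of the episode above 0.03 m or angle between vial_mid's own z axis and vertical above 0.5 rad).
It also fails if it takes over 58 s, if anything falls off the work surface, if the arm or the gripper's body presses on something with over 40 N, if the wrist force passes 120 N, or if a joint passes its speed limit or range.

## Working session

There is one attempt and no reset: what is moved stays moved. The work goes in short steps, Python scripts to look and compute and a tool call to move; the robot and the scene stay as the last step left them, time stands still between calls to the robot, and variables do not carry over. Pictures are saved under pics/ and viewed, at most 10 in all, crops included, and the job is handed in when it is done.

Besides the shell and the picture viewer there is one more tool, called after ">>>" as name(argument=value, ...), one argument or row to a line, values as JSON. apply_moves: Moves the arm, as the interface text tells. Its arguments: {"type":"object","properties":{"rows":{"type":"array","items":{"type":"array","items":{"type":"number"}}},"claw":{"type":"number"},"newtons":{"type":"number"}},"required":["rows"]}

```bash
mkdir -p pics; cat > h.py <<'E'
import numpy as np, cv2
from scipy.spatial.transform import Rotation as R
from bench import r
def Rm(a):
    a=np.array(a,float)
    if a.shape==(3,3): return a
    return (R.from_rotvec(a) if a.size==3 else R.from_quat(a)).as_matrix()
def ray(p,uv):
    K=np.array(p["intrinsics"]); d=np.linalg.inv(K)@np.array([uv[0],uv[1],1.0])
    d=Rm(p["attitude"])@np.array([d[0],-d[1],-d[2]]); return np.array(p["eye"]),d/np.linalg.norm(d)
def atz(p,uv,z):
    e,d=ray(p,uv); return e+d*(z-e[2])/d[2]
def tri(obs):
    A=np.zeros((3,3));b=np.zeros(3);rs=[ray(p,uv) for p,uv in obs]
    for e,d in rs:
        P=np.eye(3)-np.outer(d,d);A+=P;b+=P@e
    x=np.linalg.solve(A,b); return x,max(np.linalg.norm((np.eye(3)-np.outer(d,d))@(x-e)) for e,d in rs)
def lm(p,n):
    l=r.landmark_of(p,n); return [(np.round(k["point"],1).tolist(),round(k["conf"],2)) for k in l[:3]]
def save(p,n): cv2.imwrite(f"pics/{n}.png",p["pixels"][:,:,::-1])
names="loose_cover_tab loose_cover_mid top_cover_tab top_cover_mid top_cover_far stack ready_case_rim waiting_case_rim vial_mid knob microphone weighted_base".split()
def cmd(o,pos,Rt):
    """row numbers for target TCP pos & rotation matrix"""
    R0=Rm(o["orientation"]); s=R0.T@(np.array(pos)-o["tcp_pos"])/0.25
    t=R.from_matrix(R0.T@Rt).as_rotvec()/(np.pi/2); return np.round(np.r_[s,t],3).tolist()
E
python3 - <<'E'
from h import *
o=r.get_obs(); print({k:np.round(v,3).tolist() for k,v in o.items()})
P={n:r.grab_frame(n) for n in ("scene","side","wrist")}
for n,p in P.items(): save(p,n+"0"); print(n,p["shot"],np.round(p["eye"],3),p["attitude"],{k:v for k,v in p.items() if k not in("pixels","eye","attitude","shot")})
for n in names:
    L={c:lm(p,n) for c,p in P.items()}; print(n,L)
    ob=[(P[c],L[c][0][0]) for c in ("scene","side") if L[c] and L[c][0][1]>.3]
    if len(ob)==2: x,e=tri(ob); print("   ",x.round(4),round(e,4))
cv2.imwrite("pics/all0.png",cv2.resize(np.vstack([np.hstack([P["scene"]["pixels"],P["side"]["pixels"]])])[:,:,::-1],(800,300),interpolation=cv2.INTER_AREA))
E
```

```text
{'clock': 0.0, 'joints': [-1.436, 0.478, 0.022, 1.556, -0.012, 1.109, -0.083], 'qvel': [-0.003, -0.0, 0.001, 0.0, -0.0, -0.0, 0.002], 'tau': [-0.0, -59.645, 1.608, -28.118, 0.013, 0.01, -0.0], 'tcp_pos': [0.162, 0.655, 0.23], 'orientation': [-0.38, -3.118, 0.003], 'contact_force': [-0.261, 0.19, 0.233], 'moment': [-0.032, -0.007, 0.023], 'gripper_force': 0.0, 'grip_width': 0.085}
scene 1 [ 1.379 -0.447  1.406] [0.5432154  0.30666079 1.04181032] {'intrinsics': array([[437.06862515,   0.        , 253.07279816],
       [  0.        , 437.06862515, 190.72288918],
       [  0.        ,   0.        ,   1.        ]])}
side 2 [ 0.129 -0.858  0.623] [ 1.04112634 -0.25530372 -0.48857749] {'intrinsics': array([[356.30848183,   0.        , 248.87042858],
       [  0.        , 356.30848183, 190.87082531],
       [  0.        ,   0.        ,   1.        ]])}
wrist 3 [0.099 0.671 0.374] [-0.22513951 -0.17274122  1.31956479] {'intrinsics': array([[320.07112462,   0.        , 254.83999539],
       [  0.        , 320.07112462, 193.88374246],
       [  0.        ,   0.        ,   1.        ]])}
loose_c
[... 1196 characters left out ...]
t': []}
    [ 0.7265  0.0465 -0.0831] 0.0105
vial_mid {'scene': [([278.7, 237.9], 0.52)], 'side': [([289.6, 191.5], 0.61), ([362.9, 344.5], 0.41)], 'wrist': []}
    [0.7798 0.008  0.0113] 0.0043
knob {'scene': [([243.6, 166.7], 0.45)], 'side': [([198.2, 220.6], 0.64), ([366.4, 346.4], 0.47)], 'wrist': []}
    [0.4404 0.041  0.0017] 0.0071
microphone {'scene': [([367.3, 144.0], 0.72), ([313.5, 156.8], 0.42), ([275.7, 235.3], 0.2)], 'side': [([178.0, 156.7], 0.92), ([184.2, 170.0], 0.62)], 'wrist': []}
    [ 0.5696  0.5653 -0.0074] 0.0024
weighted_base {'scene': [([111.2, 253.3], 0.94), ([226.3, 210.9], 0.31)], 'side': [([365.2, 346.2], 0.77)], 'wrist': []}
    [ 0.5517 -0.5508 -0.0055] 0.0077
```

View pics/scene0.png

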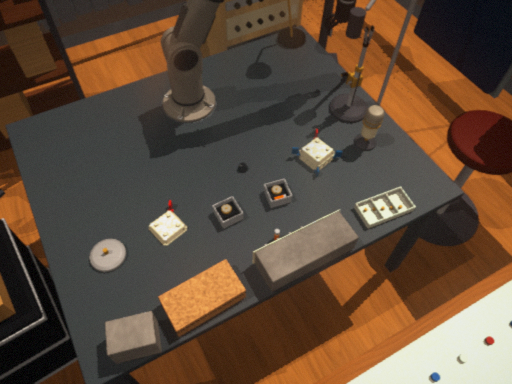

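View pics/side0.png

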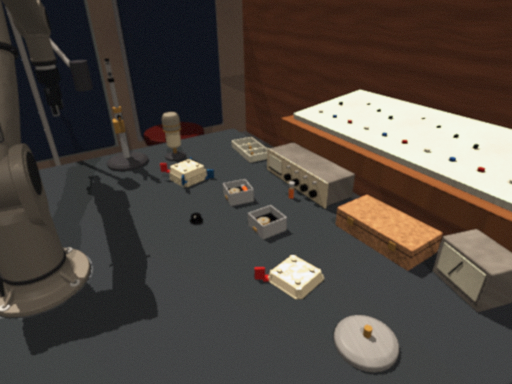

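Scene: loose cover at (168,227) with its red tab at (170,206), stack at (317,153) with red tab (317,132), ready case (orange vial) at (278,192), waiting case at (227,211), glass vial at (277,235). In side, the ready case is at (238,190) and the waiting case at (268,220). I'll move toward the middle for wrist views.

>>> apply_moves(
  rows=[
    [-0.17,-0.11,-0.13,0,0,0],
    [-0.34,-0.22,-0.26,0,0,0],
    [-0.5,-0.34,-0.38,0,0,0],
    [-0.67,-0.45,-0.51,0,0,0],
    [-0.84,-0.57,-0.64,0,0,0],
  ],
  claw=0.5,
)

```text
clock: 2.58
tcp_pos: [0.3328, 0.465, 0.3925]
orientation: [0.38, 3.118, 0.001]
contact_force: [0.8, 0.5, -0.1]
grip_width: 0.0427
gripper_force: 0.0
```

>>> apply_moves(
  rows=[
    [-0.2,-0.16,0,0,0,0],
    [-0.4,-0.32,0,0,0,0],
    [-0.6,-0.48,0,0,0,0],
    [-0.74,-0.64,0,0,0,0],
    [-0.74,-0.75,0,0,0,0],
  ],
)

```text
clock: 3.2
tcp_pos: [0.4686, 0.2358, 0.3914]
orientation: [0.391, 3.116, -0.001]
contact_force: [-0.2, 0.2, 0.1]
grip_width: 0.0425
gripper_force: 0.0
```

```bash
python3 - <<'E'
from h import *
o=r.get_obs(); print({k:np.round(o[k],3).tolist() for k in("clock","joints","tcp_pos","orientation")})
p=r.grab_frame("wrist"); save(p,"w1"); np.save("p1.npy",p,allow_pickle=True)
for n in names:
    L=lm(p,n); print(n,L,[atz(p,L[0][0],z).round(4).tolist() for z in (0.02,.046)] if L else "")
E
```

```text
{'clock': 3.2, 'joints': [-0.849, 0.103, 0.291, 1.704, -0.029, 1.339, 0.769], 'tcp_pos': [0.469, 0.236, 0.391], 'orientation': [0.391, 3.116, -0.001]}
loose_cover_tab [] 
loose_cover_mid [] 
top_cover_tab [([343.2, 119.5], 0.8)] [[0.4573, 0.3813, 0.02], [0.4546, 0.3747, 0.046]]
top_cover_mid [([322.0, 174.7], 0.96)] [[0.5356, 0.332, 0.02], [0.529, 0.328, 0.046]]
top_cover_far [([306.4, 209.0], 0.97)] [[0.5871, 0.295, 0.02], [0.5779, 0.2929, 0.046]]
stack [] 
ready_case_rim [] 
waiting_case_rim [([81.9, 280.7], 0.67), ([137.9, 162.4], 0.2)] [[0.6199, -0.1241, 0.02], [0.6091, -0.1051, 0.046]]
vial_mid [([134.8, 161.1], 0.66)] [[0.4386, 0.0424, 0.02], [0.4369, 0.053, 0.046]]
knob [([138.5, 160.4], 0.81)] [[0.439, 0.0486, 0.02], [0.4373, 0.0589, 0.046]]
microphone [([457.6, 151.7], 0.62)] [[0.5524, 0.5503, 0.02], [0.545, 0.5352, 0.046]]
weighted_base []
```

View pics/w1.png

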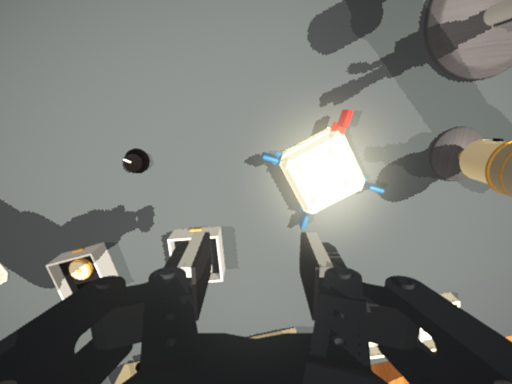

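Top cover tab (343,120), stack centre ~(322,172), waiting case (85,270) and ready case (197,250) are half hidden by the fingers. I'll move farther out so both cases are clear.

>>> apply_moves(
  rows=[
    [-0.2,-0.12,0,0,0,0],
    [-0.4,-0.24,0,0,0,0],
    [-0.6,-0.36,0,0,0,0],
    [-0.8,-0.48,0,0,0,0],
    [-0.98,-0.6,0,0,0,0],
  ],
)

```text
clock: 4.47
tcp_pos: [0.6695, 0.0343, 0.3911]
orientation: [0.38, 3.119, -0.0]
contact_force: [0.7, 0.3, 0.2]
grip_width: 0.0426
gripper_force: 0.0
```

>>> apply_moves(
  rows=[
    [-0.15,-0.1,0,0,0,0],
    [-0.3,-0.15,0,0,0,0],
    [-0.3,-0.15,0,0,0,0],
  ],
)

```text
clock: 4.85
tcp_pos: [0.733, -0.0216, 0.3894]
orientation: [-0.385, -3.116, 0.004]
contact_force: [-0.5, 0.2, 1.2]
grip_width: 0.0426
gripper_force: 0.0
```

```bash
python3 - <<'E'
from h import *
o=r.get_obs(); print({k:np.round(o[k],3).tolist() for k in("clock","joints","tcp_pos","orientation")})
p=r.grab_frame("wrist"); save(p,"w2")
q=np.load("p1.npy",allow_pickle=True).item()
for n in names:
    L=lm(p,n); print(n,L,[atz(p,l[0],z).round(4).tolist() for l in L for z in (0.02,.046)] if L else "")
E
```

```text
{'clock': 4.85, 'joints': [-0.332, 0.529, 0.474, 1.19, -0.231, 1.476, 1.432], 'tcp_pos': [0.733, -0.022, 0.389], 'orientation': [-0.385, -3.116, 0.004]}
loose_cover_tab [([34.1, 21.5], 0.8)] [[0.4737, -0.2877, 0.02], [0.4836, -0.2733, 0.046]]
loose_cover_mid [([30.9, 86.2], 0.79)] [[0.5551, -0.3297, 0.02], [0.5609, -0.3132, 0.046]]
top_cover_tab [] 
top_cover_mid [] 
top_cover_far [([309.7, 57.0], 0.17)] [[0.6185, 0.0905, 0.02], [0.6211, 0.0856, 0.046]]
stack [] 
ready_case_rim [([315.4, 54.9], 0.64)] [[0.6177, 0.0992, 0.02], [0.6203, 0.094, 0.046]]
waiting_case_rim [] 
vial_mid [([277.2, 175.3], 0.54)] [[0.7814, 0.003, 0.02], [0.7757, 0.0026, 0.046]]
knob [] 
microphone [] 
weighted_base []
```

View pics/w2.png

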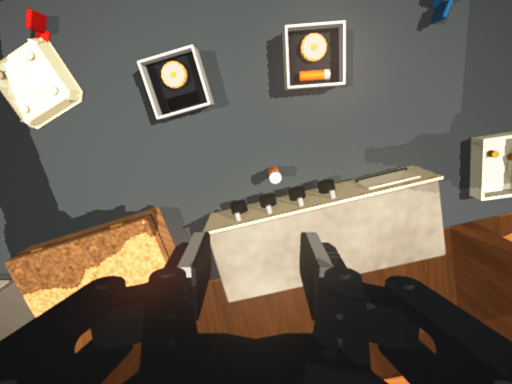

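Both cases show clearly: ready rim corners approx (284,23),(346,20),(347,87),(286,90); waiting (138,62),(193,45),(213,103),(157,119); loose cover tab at (37,22), glass vial (275,175).

```bash
python3 - <<'E'
from h import *
p=r.grab_frame("wrist"); g=cv2.cvtColor(p["pixels"],cv2.COLOR_RGB2GRAY).astype(np.float32)
side=r.grab_frame("side"); sc=r.grab_frame("scene")
for n,c in dict(ready=[(284,23),(346,20),(347,87),(286,90)],wait=[(138,62),(193,45),(213,103),(157,119)]).items():
    m=np.zeros(g.shape,np.uint8); cv2.fillPoly(m,[np.array(c)],255); m=cv2.dilate(m,np.ones((7,7)))
    b=((g>95)&(m>0)).astype(np.uint8); k,_=cv2.findContours(b,0,2); k=max(k,key=lambda a:cv2.boundingRect(a)[2]*cv2.boundingRect(a)[3])
    W=np.array([atz(p,q[0],.046)[:2] for q in k],np.float32); R_=cv2.minAreaRect(W*1000)
    C=np.array([atz(p,q,.046)[:2] for q in c]); e=C-np.roll(C,-1,0)
    print(n,"rect",R_,"corner mean",C.mean(0).round(4),"sides",np.linalg.norm(e,axis=1).round(4),"ang",np.degrees(np.arctan2(e[:,1],e[:,0])).round(1)%90)
    for z in (.046,):
        X=np.r_[C.mean(0),z]
    for nm,im in (("side",side),("scene",sc)):
        K=np.array(im["intrinsics"]); v=Rm(im["attitude"]).T@(X-im["eye"]); print(nm,K[0,0]*v[0]/-v[2]+K[0,2],K[1,1]*-v[1]/-v[2]+K[1,2])
E
```

```text
ready rect ((620.7504272460938, 98.19450378417969), (98.08893585205078, 98.20692443847656), 79.1175308227539) corner mean [0.6205 0.0977] sides [0.0855 0.0881 0.0884 0.0883] ang [78.6 81.2 78.7 79.3]
side 237.5037589190003 184.88709402410188
scene 278.73868879988584 189.36921592434285
wait rect ((605.190185546875, -107.55482482910156), (89.70962524414062, 94.66356658935547), 0.5641276240348816) corner mean [ 0.6073 -0.1064] sides [0.0825 0.0824 0.0871 0.0817] ang [1.7 4.  1.3 0.8]
side 266.39649638007165 213.4602515337103
scene 228.77634148346186 208.50776237982583
```

>>> apply_moves(
  rows=[
    [0,-0.2,0,0,0,0],
    [0.08,-0.4,0,0,0,0],
    [0.16,-0.6,0,0,0,0],
    [0.24,-0.8,0,0,0,0],
    [0.32,-1.0,0,0,0,0],
  ],
)

```text
clock: 6.28
tcp_pos: [0.5929, -0.2438, 0.3915]
orientation: [0.381, 3.118, 0.0]
contact_force: [-0.4, -0.5, 0.5]
grip_width: 0.0428
gripper_force: 0.0
```

```bash
python3 - <<'E'
from h import *
o=r.get_obs(); print({k:np.round(o[k],3).tolist() for k in("clock","joints","tcp_pos","orientation")})
p=r.grab_frame("wrist"); save(p,"w3"); s=r.grab_frame("side")
for n in ("loose_cover_tab","loose_cover_mid"):
    L=lm(p,n); print(n,L,[atz(p,L[0][0],z).round(4).tolist() for z in (0.011,.018)] if L else ""); M=lm(s,n)
    if L and M: print(tri([(p,L[0][0]),(s,M[0][0])]))
E
```

```text
{'clock': 6.275, 'joints': [-0.093, 0.347, 0.537, 1.449, -0.178, 1.393, 1.777], 'tcp_pos': [0.593, -0.244, 0.391], 'orientation': [0.381, 3.118, 0.0]}
loose_cover_tab [([207.7, 82.9], 0.81)] [[0.4761, -0.2901, 0.011], [0.4768, -0.2892, 0.018]]
(array([ 0.47591157, -0.28855944,  0.01853364]), np.float64(0.0011636947411612637))
loose_cover_mid [([193.6, 135.4], 0.84)] [[0.5478, -0.3345, 0.011], [0.5476, -0.3331, 0.018]]
(array([ 0.54605738, -0.33275739,  0.01461158]), np.float64(0.0019204290223716538))
```

View pics/w3.png

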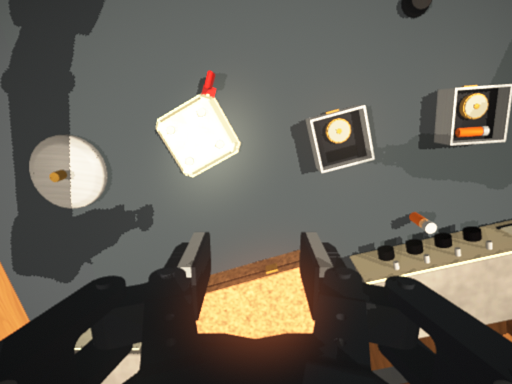

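Loose cover: tab at (209,83), centre (197,135), agreeing with the networks. Approaching closer, with the yaw turned to the fin.

>>> apply_moves(
  rows=[
    [0.06,-0.08,0.2,0,0,0.06],
    [0.12,-0.17,0.4,0,0,0.12],
    [0.2,-0.25,0.6,0,0,0.18],
    [0.26,-0.336,0.76,0,0,0.207],
    [0.26,-0.336,0.76,0,0,0.207],
  ],
)

```text
clock: 7.2
tcp_pos: [0.5084, -0.3075, 0.1983]
orientation: [-0.88, -3.009, -0.0]
contact_force: [0.4, -0.3, 0.8]
grip_width: 0.0425
gripper_force: 0.0
```

```bash
cat > tab.py <<'E'
from h import *
import sys
# segment red fin in the wrist view; report axis and centre at height z
def fin(p,z,near=None):
    h=cv2.cvtColor(p["pixels"],cv2.COLOR_RGB2HSV); m=(((h[...,0]<6)|(h[...,0]>172))&(h[...,1]>170)&(h[...,2]>60)).astype(np.uint8)
    n,l,st,c=cv2.connectedComponentsWithStats(m); i=1+np.argmax(st[1:,4]); return c[i],st[i].tolist(),cv2.minAreaRect(np.argwhere(l==i)[:,::-1].astype(np.float32))
E
python3 - <<'E'
from tab import *
o=r.get_obs(); print({k:np.round(o[k],3).tolist() for k in("clock","tcp_pos","orientation")})
p=r.grab_frame("wrist"); save(p,"w4")
f=fin(p,.036); print(f)
B=cv2.boxPoints(f[2]); print([atz(p,b,.036).round(4).tolist() for b in B])
for n in ("loose_cover_tab","loose_cover_mid"):
    L=lm(p,n); print(n,L,[atz(p,L[0][0],z).round(4).tolist() for z in (0.011,.018)] if L else "")
E
```

```text
{'clock': 7.2, 'tcp_pos': [0.508, -0.307, 0.198], 'orientation': [-0.88, -3.009, -0.0]}
(array([255.05479452, 140.16438356]), [246, 121, 19, 34, 365], ((254.6836395263672, 137.2544403076172), (32.527793884277344, 18.093168258666992), 86.18592071533203))
[[0.4578, -0.2865, 0.036], [0.466, -0.2717, 0.036], [0.4926, -0.2861, 0.036], [0.4843, -0.3013, 0.036]]
loose_cover_tab [([255.1, 134.5], 0.8)] [[0.4746, -0.2856, 0.011], [0.4742, -0.2853, 0.018]]
loose_cover_mid [([258.3, 219.6], 0.85)] [[0.5536, -0.332, 0.011], [0.5515, -0.3308, 0.018]]
```

View pics/w4.png

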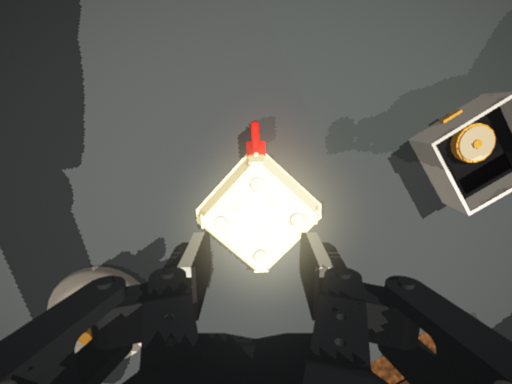

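Fin is seen straight ahead at columns ~250-260, rows 121-155, aligned with the tool within ~2°. Descending and gripping.

>>> apply_moves(
  rows=[
    [0.162,0,0.2,0,0,-0.022],
    [0.162,0,0.4,0,0,-0.022],
    [0.162,0,0.6,0,0,-0.022],
    [0.162,0,0.764,0,0,-0.022],
    [0.162,0,0.764,0,0,-0.022],
  ],
)

```text
clock: 7.98
tcp_pos: [0.4773, -0.285, 0.0091]
orientation: [-0.823, -3.029, -0.002]
contact_force: [-0.0, 0.0, -0.4]
grip_width: 0.0429
gripper_force: 0.0
```

>>> apply_moves(
  rows=[
    [0,0,0,0,0,0],
    [0,0,0,0,0,0],
    [0,0,0,0,0,0],
    [0,0,0,0,0,0],
  ],
  claw=0,
  newtons=90,
)

```text
clock: 8.48
tcp_pos: [0.4787, -0.2872, 0.0127]
orientation: [0.827, 3.026, -0.0]
contact_force: [-0.7, 0.9, 6.8]
grip_width: 0.0059
gripper_force: 88.4
```

>>> apply_moves(
  rows=[
    [0,0,-0.1,0,0,0],
    [0,0,-0.25,0,0,0],
    [0,0,-0.4,0,0,0],
    [0,0,-0.4,0,0,0],
  ],
)

```text
clock: 8.98
tcp_pos: [0.479, -0.2878, 0.1142]
orientation: [0.826, 3.023, -0.001]
contact_force: [0.2, 0.2, -1.7]
grip_width: 0.006
gripper_force: 88.1
```

```bash
python3 - <<'E'
from tab import *
o=r.get_obs(); print({k:np.round(o[k],3).tolist() for k in("clock","joints","tcp_pos","orientation","moment")})
p=r.grab_frame("wrist"); s=r.grab_frame("side"); c=r.grab_frame("scene")
im=np.hstack([p["pixels"][:,100:420],cv2.resize(s["pixels"][180:340,180:380],(480,384))]); cv2.imwrite("pics/g1.png",im[:,:,::-1])
for n in ("loose_cover_tab","loose_cover_mid"):
    L=[(q,lm(q,n)) for q in (p,s,c)]; print(n,[l for _,l in L]); L=[(q,l[0][0]) for q,l in L if l]
    if len(L)>1: print(tri(L))
E
```

```text
{'clock': 8.975, 'joints': [0.021, 0.472, 0.528, 1.973, -0.336, 0.774, 1.78], 'tcp_pos': [0.479, -0.288, 0.114], 'orientation': [0.826, 3.023, -0.001], 'moment': [0.031, 0.05, 0.009]}
loose_cover_tab [[([253.3, 244.3], 0.75)], [([258.1, 237.9], 0.66)], [([169.0, 186.4], 0.95)]]
(array([ 0.47186069, -0.27948052,  0.12485872]), np.float64(0.008095474395739039))
loose_cover_mid [[], [([293.6, 243.7], 0.61)], [([161.8, 209.2], 0.63)]]
(array([ 0.53781969, -0.32970885,  0.10999141]), np.float64(0.001757222839537767))
```

View pics/g1.png

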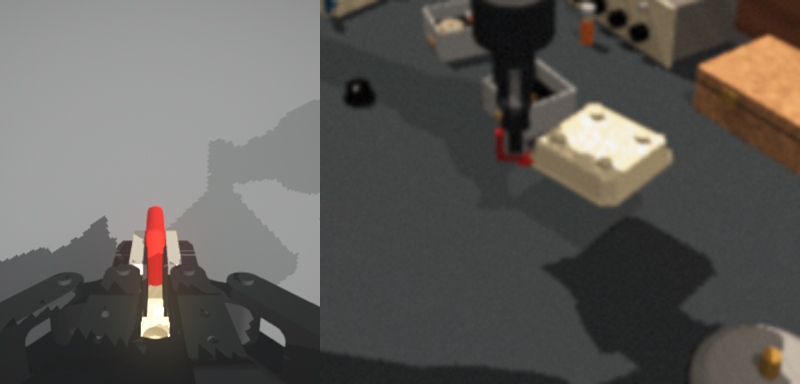

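Wrist crop: fin held between the pads near its root end; side crop: cover hangs level, clear of the slate. Carry it toward the ready case.

>>> apply_moves(
  rows=[
    [0.04,0.12,-0.05,0,0,0.02],
    [0.1,0.3,-0.08,0,0,0.05],
    [0.18,0.5,-0.1,0,0,0.08],
    [0.25,0.7,-0.1,0,0,0.11],
    [0.3,0.88,-0.1,0,0,0.139],
  ],
)

```text
clock: 10.05
tcp_pos: [0.524, -0.0569, 0.1351]
orientation: [-1.154, -2.921, -0.0]
contact_force: [0.8, 0.0, -0.8]
grip_width: 0.0059
gripper_force: 88.1
```

```bash
cat > go.py <<'E'
from h import *
import sys
def Rd(a): c,s=np.cos(np.radians(a)),np.sin(np.radians(a)); return np.array([[c,s,0],[s,-c,0],[0,0,-1.]])
o=r.get_obs(); x,y,z,a=map(float,sys.argv[1:5])
print(cmd(o,[x,y,z],Rd(a)), np.round(o["tcp_pos"],4), np.round(o["joints"],2), o["clock"])
E
python3 go.py .573 .167 .13 124.4
```

```text
[0.469, 0.788, 0.021, 0.0, -0.0, 0.139] [ 0.524  -0.0569  0.1351] [-0.48  0.4   0.59  2.03 -0.31  0.8   1.11] 10.05
```

>>> apply_moves(
  rows=[
    [0.06,0.1,0,0,0,0.02],
    [0.16,0.28,0,0,0,0.06],
    [0.28,0.47,0,0,0,0.1],
    [0.39,0.65,0,0,0,0.13],
    [0.469,0.788,0.02,0,0,0.139],
  ],
)

```text
clock: 10.68
tcp_pos: [0.5731, 0.1681, 0.1301]
orientation: [-1.463, -2.78, -0.001]
contact_force: [0.5, -0.7, -2.2]
grip_width: 0.0058
gripper_force: 88.1
```

>>> apply_moves(
  rows=[
    [0,0,0,0,0,0],
    [0,0,0,0,0,0],
  ],
)

```text
clock: 10.92
tcp_pos: [0.5726, 0.1641, 0.1299]
orientation: [-1.465, -2.779, 0.002]
contact_force: [-0.1, -0.1, -0.7]
grip_width: 0.0061
gripper_force: 88.1
```

```bash
python3 go.py .573 .167 .09 124.4; python3 - <<'E'
from h import *
s=r.grab_frame("side"); c=r.grab_frame("scene")
L=[(q,lm(q,"loose_cover_mid")) for q in (s,c)]; print([l for _,l in L],lm(s,"ready_case_rim"),lm(c,"ready_case_rim")); L=[(q,l[0][0]) for q,l in L if l]
if len(L)>1: print(tri(L))
im=np.hstack([cv2.resize(s["pixels"][110:230,170:295],(400,384)),cv2.resize(c["pixels"][130:226,228:328],(400,384))]); cv2.imwrite("pics/g2.png",im[:,:,::-1])
E
```

```text
[0.009, 0.008, 0.16, -0.001, 0.0, -0.0] [0.5726 0.1641 0.1299] [-0.83  0.52  0.6   1.87 -0.38  0.86  0.56] 10.925
[[([233.6, 163.0], 0.88)], [([276.7, 173.8], 0.87), ([319.2, 148.4], 0.61)]] [([237.7, 188.4], 0.78)] [([280.0, 189.6], 0.88)]
(array([0.60692476, 0.09100576, 0.13393344]), np.float64(0.000527479928108158))
```

View pics/g2.png

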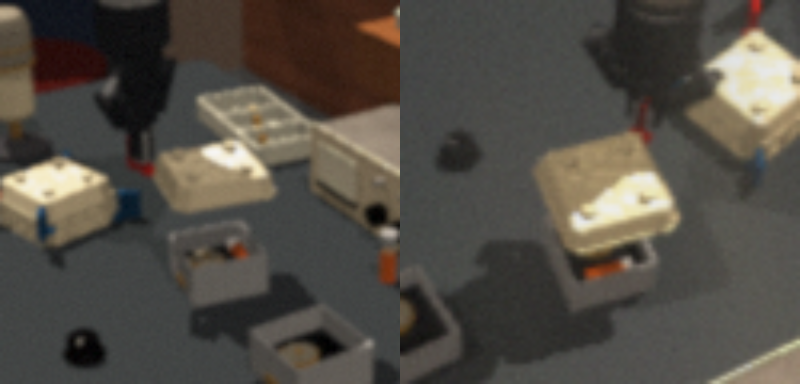

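```bash
python3 - <<'E'
from h import *
s=r.grab_frame("side"); c=r.grab_frame("scene")
def pr(im,X):
    K=im["intrinsics"]; v=Rm(im["attitude"]).T@(np.array(X)-im["eye"]); return np.round([K[0,0]*v[0]/-v[2]+K[0,2],-K[1,1]*v[1]/-v[2]+K[1,2]],1)
u=np.array([.565,-.825,0]);w=np.array([.825,.565,0]);t=np.array(r.get_obs()["tcp_pos"]); f=t-[0,0,.0127]
M=f+.084*u; M[2]+=.011; print("exp mid",M,pr(s,M),pr(c,M))
C=[f+.084*u+.0645*sg*a for a in(u,w) for sg in(1,-1)]+[f+.084*u+[0,0,.022]+.06*sg*a for a in(u,w) for sg in(1,-1)]
for n,im in(("s",s),("c",c)):
    q=np.array([pr(im,X) for X in C],np.float32); hull=cv2.convexHull(q); R0=cv2.boundingRect(hull); mm=cv2.moments(hull)
    for o in r.outline_of(im,"loose_cover_mid")[:2]:
        k=max(cv2.findContours(o["pixels"].astype(np.uint8),0,2)[0],key=cv2.contourArea); m2=cv2.moments(cv2.convexHull(k))
        print(n,"exp",R0,mm["m10"]/mm["m00"],mm["m01"]/mm["m00"],"seen",o["conf"],o["rect"],m2["m10"]/m2["m00"],m2["m01"]/m2["m00"])
E
```

```text
exp mid [0.62036603 0.09516274 0.12873187] [236.8 163.1] [279.5 176.7]
s exp (220, 153, 35, 22) 236.78893126856374 163.7339096961374 seen 0.72 [209.4, 155.8, 47.8, 23.8] 233.65947057311743 164.11590850681057
s exp (220, 153, 35, 22) 236.78893126856374 163.7339096961374 seen 0.71 [155.6, 159.9, 48.2, 20.4] 182.20508568269761 168.18021006080707
c exp (263, 163, 33, 29) 279.36982475326124 177.33589013525693 seen 0.61 [261.0, 158.1, 37.4, 34.7] 280.1753312945973 176.5820591233435
```

Expected and seen outlines agree; descend with force check.

>>> apply_moves(
  rows=[
    [0.009,0.01,0.05,0,0,0],
    [0.009,0.01,0.13,0,0,0],
    [0.009,0.01,0.2,0,0,0],
    [0.009,0.01,0.26,0,0,0],
    [0.009,0.01,0.26,0,0,0],
  ],
)

```text
clock: 12.05
tcp_pos: [0.5726, 0.1678, 0.0636]
orientation: [-1.464, -2.778, 0.004]
contact_force: [0.5, -0.4, -1.4]
grip_width: 0.0061
gripper_force: 88.1
```

>>> apply_moves(
  rows=[
    [0,0,0.02,0,0,0],
    [0,0,0.04,0,0,0],
    [0,0,0.06,0,0,0],
    [0,0,0.07,0,0,0],
    [0,0,0.07,0,0,0],
  ],
)

```text
clock: 12.68
tcp_pos: [0.5736, 0.1674, 0.0477]
orientation: [1.466, 2.778, -0.001]
contact_force: [-0.3, -2.5, -0.7]
grip_width: 0.0061
gripper_force: 88.3
```

```bash
python3 - <<'E'
from h import *
o=r.get_obs(); print({k:np.round(o[k],3).tolist() for k in("clock","tcp_pos","orientation","contact_force","moment")})
s=r.grab_frame("side");c=r.grab_frame("scene"); p=r.grab_frame("wrist"); 
im=np.hstack([cv2.resize(s["pixels"][140:220,195:275],(380,380)),cv2.resize(p["pixels"][150:384,130:380],(410,380))]); cv2.imwrite("pics/g3.png",im[:,:,::-1])
E
```

```text
{'clock': 12.675, 'tcp_pos': [0.574, 0.167, 0.048], 'orientation': [1.466, 2.778, -0.001], 'contact_force': [-0.268, -2.521, -0.705], 'moment': [-0.609, 0.037, -0.076]}
```

View pics/g3.png

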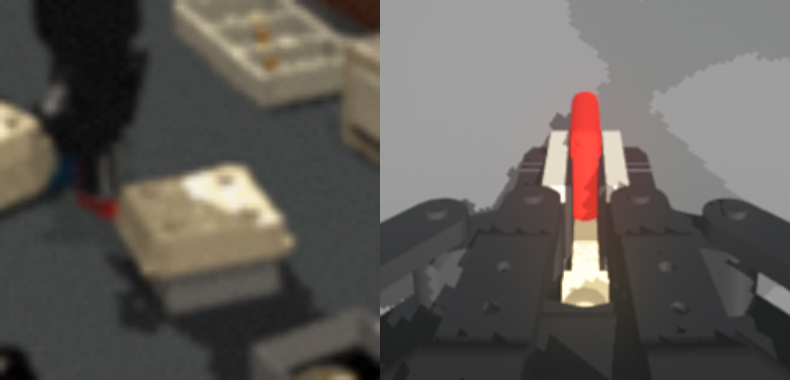

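Side crop: cover is over the case with the case walls showing evenly below, a few mm short of seated; the lateral force says it rubs toward +y. Shift −y slightly and keep lowering.

>>> apply_moves(
  rows=[
    [-0.01,-0.007,0,0,0,0],
    [-0.01,-0.007,0.01,0,0,0],
    [-0.01,-0.007,0.02,0,0,0],
    [-0.01,-0.007,0.025,0,0,0],
    [-0.01,-0.007,0.025,0,0,0],
  ],
)

```text
clock: 13.45
tcp_pos: [0.5735, 0.1651, 0.0414]
orientation: [-1.465, -2.779, 0.0]
contact_force: [-0.3, -0.2, -1.5]
grip_width: 0.0061
gripper_force: 88.2
```

```bash
python3 - <<'E'
from h import *
o=r.get_obs(); print({k:np.round(o[k],4).tolist() for k in("clock","tcp_pos","orientation","contact_force","moment")})
E
```

```text
{'clock': 13.45, 'tcp_pos': [0.5735, 0.1651, 0.0414], 'orientation': [-1.4648, -2.779, 0.0004], 'contact_force': [-0.2607, -0.2405, -1.4738], 'moment': [-0.0108, 0.0956, -0.0266]}
```

>>> apply_moves(
  rows=[
    [0,0,0.006,0,0,0],
    [0,0,0.01,0,0,0],
    [0,0,0.01,0,0,0],
  ],
)

```text
clock: 13.82
tcp_pos: [0.5737, 0.1648, 0.0393]
orientation: [1.465, 2.779, -0.0]
contact_force: [-1.7, -1.9, 2.3]
grip_width: 0.0061
gripper_force: 88.8
```

>>> apply_moves(
  rows=[
    [0,0,0.006,0,0,0],
    [0,0,0.008,0,0,0],
    [0,0,0.008,0,0,0],
  ],
)

```text
clock: 14.2
tcp_pos: [0.5739, 0.165, 0.0388]
orientation: [-1.465, -2.779, -0.002]
contact_force: [-6.9, -1.6, 18.0]
grip_width: 0.0059
gripper_force: 91.0
```

```bash
python3 - <<'E'
from h import *
o=r.get_obs(); print({k:np.round(o[k],4).tolist() for k in("clock","tcp_pos","orientation","contact_force","moment")})
E
```

```text
{'clock': 14.2, 'tcp_pos': [0.5739, 0.165, 0.0388], 'orientation': [-1.4655, -2.7786, -0.0016], 'contact_force': [-6.9486, -1.6078, 18.0287], 'moment': [-1.0064, 1.2635, -0.1688]}
```

Seated (height matches). Ease off, then release.

>>> apply_moves(
  rows=[
    [0,0,-0.009,0,0,0],
    [0,0,-0.009,0,0,0],
  ],
)

```text
clock: 14.45
tcp_pos: [0.5737, 0.1649, 0.0393]
orientation: [1.465, 2.779, -0.0]
contact_force: [-0.1, -2.6, 2.1]
grip_width: 0.0058
gripper_force: 88.5
```

>>> apply_moves(
  rows=[
    [0,0,0,0,0,0],
    [0,0,0,0,0,0],
    [0,0,0,0,0,0],
    [0,0,0,0,0,0],
  ],
  claw=0.4,
)

```text
clock: 14.95
tcp_pos: [0.5736, 0.1654, 0.0392]
orientation: [-1.464, -2.779, -0.0]
contact_force: [-0.4, 0.9, -0.3]
grip_width: 0.0341
gripper_force: 0.0
```

>>> apply_moves(
  rows=[
    [0,0,-0.1,0,0,0],
    [0,0,-0.3,0,0,0],
    [0,0,-0.5,0,0,0],
    [-0.1,0,-0.7,0,0,0],
    [-0.3,0,-0.8,0,0,0],
  ],
)

```text
clock: 15.58
tcp_pos: [0.6169, 0.1055, 0.2423]
orientation: [1.457, 2.782, 0.006]
contact_force: [1.1, -0.6, -0.3]
grip_width: 0.034
gripper_force: 0.0
```

```bash
python3 - <<'E'
from h import *
o=r.get_obs(); print({k:np.round(o[k],3).tolist() for k in("clock","tcp_pos","orientation","joints")})
s=r.grab_frame("side");c=r.grab_frame("scene"); p=r.grab_frame("wrist"); save(p,"rel")
for n in ("loose_cover_mid","loose_cover_tab","top_cover_tab","top_cover_mid","top_cover_far","ready_case_rim","waiting_case_rim"):
    L=[(q,lm(q,n)) for q in (p,s,c)]; print(n,[l for _,l in L])
    if L[0][1]: print([atz(p,L[0][1][0][0],z).round(4).tolist() for z in (.0375,.046)])
    K=[(q,l[0][0]) for q,l in L if l and l[0][1]>.5]
    if len(K)>1: print(tri(K))
np.save("p2.npy",p,allow_pickle=True)
E
```

```text
{'clock': 15.575, 'tcp_pos': [0.617, 0.105, 0.242], 'orientation': [1.457, 2.782, 0.006], 'joints': [-0.759, 0.447, 0.675, 1.704, -0.312, 1.096, 0.617]}
loose_cover_mid [[([251.4, 170.4], 0.78)], [([237.2, 190.5], 0.85)], [([273.5, 187.5], 0.84), ([368.3, 144.2], 0.72)]]
[[0.6197, 0.0935, 0.0375], [0.6188, 0.0949, 0.046]]
(array([0.61096821, 0.08817381, 0.03738189]), np.float64(0.010746512285161283))
loose_cover_tab [[([252.5, 85.8], 0.59)], [([217.8, 178.6], 0.85)], [([291.9, 170.0], 0.7)]]
[[0.5712, 0.1681, 0.0375], [0.5715, 0.1677, 0.046]]
(array([0.57558943, 0.17240619, 0.05601124]), np.float64(0.010967092067385654))
top_cover_tab [[], [([161.9, 168.8], 0.95)], [([313.1, 132.2], 0.56)]]
(array([0.44113183, 0.3685662 , 0.04547408]), np.float64(0.0007358146606393605))
top_cover_mid [[], [], [([318.6, 151.3], 0.77), ([275.3, 189.3], 0.18)]]
top_cover_far [[], [([178.4, 156.5], 0.51), ([161.2, 167.1], 0.39)], [([319.4, 163.2], 0.61)]]
(array([0.54149692, 0.34087111, 0.04934014]), np.float64(0.049699183872258815))
ready_case_rim [[], [([291.3, 187.3], 0.7), ([235.1, 185.2], 0.43), ([236.1, 186.5], 0.25)], []]
waiting_case_rim [[], [([266.1, 213.4], 0.77)], [([226.8, 208.5], 0.6)]]
(array([ 0.60426392, -0.11206927,  0.04921145]), np.float64(0.0017266156650440174))
```

Loose cover measured at (0.619,0.094) – seated and centred. Now approach the stack tab.

```bash
python3 go.py .489 .353 .235 148.7
```

```text
[1.111, 0.145, 0.017, 0.0, -0.0, -0.27] [0.616  0.1033 0.2393] [-0.76  0.45  0.68  1.71 -0.31  1.09  0.62] 16.775
```

>>> apply_moves(
  rows=[
    [0.2,0.03,0,0,0,-0.06],
    [0.42,0.06,0,0,0,-0.12],
    [0.64,0.09,0,0,0,-0.18],
    [0.85,0.12,0,0,0,-0.24],
    [1.0,0.145,0.017,0,0,-0.27],
  ],
)

```text
clock: 17.4
tcp_pos: [0.5032, 0.3328, 0.2354]
orientation: [-0.84, -3.027, -0.002]
contact_force: [0.1, 0.1, 0.9]
grip_width: 0.0342
gripper_force: 0.0
```

>>> apply_moves(
  rows=[
    [0.1,0.045,0,0,0,0],
    [0.1,0.045,0,0,0,0],
  ],
)

```text
clock: 17.65
tcp_pos: [0.4874, 0.3552, 0.2348]
orientation: [-0.84, -3.026, -0.0]
contact_force: [-0.1, -0.0, 0.1]
grip_width: 0.0342
gripper_force: 0.0
```

```bash
python3 - <<'E'
from tab import *
o=r.get_obs(); print({k:np.round(o[k],3).tolist() for k in("clock","tcp_pos","orientation","joints")})
s=r.grab_frame("side");p=r.grab_frame("wrist"); save(p,"w5")
f=fin(p,.06); print(f); print(atz(p,f[0],.066)); print([atz(p,b,.066).round(4).tolist() for b in cv2.boxPoints(f[2])])
for n in ("top_cover_tab","top_cover_mid","top_cover_far"):
    L=lm(p,n); M=lm(s,n); print(n,L,[atz(p,L[0][0],z).round(4).tolist() for z in (.03,.041,.048)] if L else "",M)
    if L and M: print(tri([(p,L[0][0]),(s,M[0][0])]))
E
```

```text
{'clock': 17.65, 'tcp_pos': [0.487, 0.355, 0.235], 'orientation': [-0.84, -3.026, -0.0], 'joints': [-1.133, 0.387, 0.526, 1.758, -0.221, 1.056, 0.5]}
(array([255.70752089, 137.10306407]), [247, 118, 18, 33, 359], ((255.5, 134.0), (32.0, 17.0), 90.0))
[0.45678613 0.37376978 0.066     ]
[[0.4372, 0.376, 0.066], [0.4455, 0.3898, 0.066], [0.4716, 0.3743, 0.066], [0.463, 0.3601, 0.066]]
top_cover_tab [([256.7, 131.7], 0.79)] [[0.4552, 0.376, 0.03], [0.4545, 0.3764, 0.041], [0.454, 0.3766, 0.048]] [([163.8, 166.0], 0.73)]
(array([0.45328795, 0.37685832, 0.05035766]), np.float64(0.0006220776082095555))
top_cover_mid [([256.7, 212.7], 0.6)] [[0.5333, 0.3289, 0.03], [0.5301, 0.3307, 0.041], [0.5281, 0.3319, 0.048]] [([184.5, 167.7], 0.88)]
(array([0.52363248, 0.3325014 , 0.04487884]), np.float64(0.005243617611092077))
top_cover_far [([255.3, 264.3], 0.74)] [[0.5881, 0.2938, 0.03], [0.5832, 0.2968, 0.041], [0.5801, 0.2987, 0.048]] [([205.0, 170.5], 0.66)]
(array([0.58643764, 0.29424567, 0.03025652]), np.float64(0.0014379248944362748))
```

View pics/w5.png

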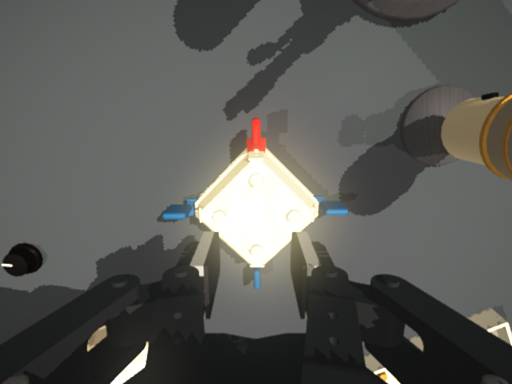

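Red fin straight ahead at (256,135), stack centre (257,213), square to the tool. Descend and grip.

>>> apply_moves(
  rows=[
    [0.152,0.005,0.2,0,0,0],
    [0.152,0.005,0.42,0,0,0],
    [0.152,0.005,0.64,0,0,0],
    [0.152,0.005,0.79,0,0,0],
    [0.152,0.005,0.79,0,0,0],
  ],
)

```text
clock: 18.68
tcp_pos: [0.4558, 0.3716, 0.0351]
orientation: [-0.847, -3.022, 0.008]
contact_force: [0.5, -0.2, 0.7]
grip_width: 0.0341
gripper_force: 0.0
```

>>> apply_moves(
  rows=[
    [0,0,0,0,0,0],
    [0,0,0,0,0,0],
    [0,0,0,0,0,0],
    [0,0,0,0,0,0],
  ],
  claw=0,
  newtons=110,
)

```text
clock: 19.18
tcp_pos: [0.4586, 0.3743, 0.0395]
orientation: [0.847, 3.023, 0.005]
contact_force: [-0.3, -1.2, 8.3]
grip_width: 0.006
gripper_force: 108.3
```

>>> apply_moves(
  rows=[
    [0.001,0,-0.012,0,0.016,0],
    [0.002,0,-0.025,0,0.032,0],
    [0.003,0,-0.038,0,0.048,0],
    [0.003,0,-0.05,0,0.064,0],
  ],
)

```text
clock: 19.68
tcp_pos: [0.4577, 0.3738, 0.0507]
orientation: [-0.821, -2.932, -0.044]
contact_force: [2.6, 0.3, 3.4]
grip_width: 0.0057
gripper_force: 107.7
```

```bash
python3 - <<'E'
from h import *
o=r.get_obs(); print({k:np.round(o[k],4).tolist() for k in("clock","tcp_pos","orientation","contact_force","moment")})
s=r.grab_frame("side");c=r.grab_frame("scene")
for n in ("top_cover_tab","top_cover_mid","top_cover_far","stack"):
    L=[(q,lm(q,n)) for q in (s,c)]; print(n,[l for _,l in L])
    K=[(q,l[0][0]) for q,l in L if l]
    if len(K)>1: print(tri(K))
E
```

```text
{'clock': 19.675, 'tcp_pos': [0.4577, 0.3738, 0.0507], 'orientation': [-0.8213, -2.9318, -0.0438], 'contact_force': [2.586, 0.2649, 3.4353], 'moment': [-0.4488, -1.4664, 0.1122]}
top_cover_tab [[([162.8, 160.6], 0.66)], [([315.8, 127.9], 0.73)]]
(array([0.44947291, 0.37130662, 0.07699162]), np.float64(0.0016743461152160446))
top_cover_mid [[([183.8, 167.7], 0.77)], [([316.7, 150.2], 0.56)]]
(array([0.51996826, 0.33665397, 0.03889351]), np.float64(0.003971034238660944))
top_cover_far [[([204.1, 170.4], 0.87)], [([317.2, 165.9], 0.67)]]
(array([0.58403619, 0.29813061, 0.02792737]), np.float64(0.0013321044768826013))
stack [[([188.1, 175.4], 0.54)], [([314.7, 156.8], 0.83)]]
(array([0.52838144, 0.32576803, 0.0093888 ]), np.float64(0.0023879825740596773))
```

Tab is up while the far corner stays put, but the moment says I rotate faster than I lift; lift a bit more than turn.

>>> apply_moves(
  rows=[
    [0.001,0,-0.012,0,0,0],
    [0.002,0,-0.02,0,0,0],
    [0.002,0,-0.02,0,0,0],
  ],
)

```text
clock: 20.55
tcp_pos: [0.4542, 0.3738, 0.0542]
orientation: [-0.819, -2.928, -0.038]
contact_force: [-1.5, 1.0, -2.5]
grip_width: 0.0058
gripper_force: 107.6
```

```bash
python3 - <<'E'
from h import *
o=r.get_obs(); print({k:np.round(o[k],4).tolist() for k in("clock","tcp_pos","orientation","contact_force","moment")})
E
```

```text
{'clock': 20.55, 'tcp_pos': [0.4542, 0.3738, 0.0542], 'orientation': [-0.8188, -2.9285, -0.0377], 'contact_force': [-1.4659, 1.0161, -2.516], 'moment': [0.0243, 0.13, -0.0846]}
```

>>> apply_moves(
  rows=[
    [0.001,0,-0.022,0,0.022,0],
    [0.003,0,-0.045,0,0.05,0],
    [0.004,0,-0.065,0,0.075,0],
    [0.005,0,-0.082,0,0.096,0],
    [0.005,0,-0.082,0,0.096,0],
  ],
)

```text
clock: 21.18
tcp_pos: [0.4583, 0.3727, 0.0758]
orientation: [-0.784, -2.79, -0.1]
contact_force: [0.8, 0.7, -1.9]
grip_width: 0.0059
gripper_force: 107.7
```

```bash
python3 - <<'E'
from h import *
o=r.get_obs(); print({k:np.round(o[k],4).tolist() for k in("clock","tcp_pos","orientation","contact_force","moment")})
print("tilt",np.arccos(-Rm(o["orientation"])[2,2]))
s=r.grab_frame("side");c=r.grab_frame("scene")
for n in ("top_cover_tab","top_cover_mid","top_cover_far","stack"):
    L=[(q,lm(q,n)) for q in (s,c)]; K=[(q,l[0][0]) for q,l in L if l]
    if len(K)>1: print(n,tri(K))
E
```

```text
{'clock': 21.175, 'tcp_pos': [0.4583, 0.3727, 0.0758], 'orientation': [-0.7839, -2.7899, -0.0998], 'contact_force': [0.8054, 0.7187, -1.933], 'moment': [-0.2258, -0.2889, -0.0592]}
tilt 0.25149222395443294
top_cover_tab (array([0.45363446, 0.35966248, 0.09023541]), np.float64(0.0004890332725615815))
top_cover_mid (array([0.5227423 , 0.33336768, 0.06195849]), np.float64(0.001147398414175937))
top_cover_far (array([0.57477392, 0.3022972 , 0.03206341]), np.float64(0.001988983178905346))
stack (array([0.52255518, 0.33814216, 0.00440003]), np.float64(0.003726336838803538))
```

Tilt 0.25 rad with far corner still down at 32 mm. Now lift straight up keeping the tilt, slowly first.

>>> apply_moves(
  rows=[
    [0.005,0,-0.02,0,0,0],
    [0.01,0,-0.04,0,0,0],
    [0.015,0,-0.06,0,0,0],
    [0.02,0,-0.08,0,0,0],
  ],
)

```text
clock: 22.18
tcp_pos: [0.4573, 0.3737, 0.0968]
orientation: [-0.781, -2.791, -0.099]
contact_force: [-0.3, 0.8, -0.9]
grip_width: 0.0061
gripper_force: 107.7
```

```bash
python3 - <<'E'
from h import *
o=r.get_obs(); print({k:np.round(o[k],4).tolist() for k in("clock","tcp_pos","contact_force","moment")})
s=r.grab_frame("side");c=r.grab_frame("scene")
for n in ("top_cover_mid","top_cover_far","stack"):
    L=[(q,lm(q,n)) for q in (s,c)]; K=[(q,l[0][0]) for q,l in L if l]; print([l for _,l in L])
    if len(K)>1: print(n,tri(K))
E
```

```text
{'clock': 22.175, 'tcp_pos': [0.4573, 0.3737, 0.0968], 'contact_force': [-0.2645, 0.7873, -0.8639], 'moment': [-0.1015, -0.2126, 0.0313]}
[[([182.0, 159.3], 0.71), ([289.0, 190.8], 0.16)], [([316.7, 142.4], 0.68), ([288.5, 169.0], 0.36)]]
top_cover_mid (array([0.51404205, 0.33355594, 0.07853221]), np.float64(0.0011204560813702642))
[[], [([317.6, 160.9], 0.88)]]
[[([184.5, 176.9], 0.6)], [([316.7, 153.1], 0.95), ([227.9, 209.5], 0.18)]]
stack (array([0.51582752, 0.34383375, 0.00191903]), np.float64(0.0022455242872114083))
```

Only the cover's weight remains: it's free and the stack stands. Lift higher and level.

>>> apply_moves(
  rows=[
    [0.03,0,-0.1,0,0,0],
    [0.06,0,-0.24,0,0,0],
    [0.08,0,-0.36,0,-0.05,0],
    [0.09,0,-0.4,0,-0.11,0],
    [0.09,0,-0.4,0,-0.16,0],
  ],
)

```text
clock: 23.2
tcp_pos: [0.4605, 0.3724, 0.2]
orientation: [0.846, 3.022, 0.003]
contact_force: [-0.2, -0.1, -1.7]
grip_width: 0.0059
gripper_force: 107.7
```

```bash
python3 - <<'E'
from h import *
o=r.get_obs(); print({k:np.round(o[k],4).tolist() for k in("clock","tcp_pos","orientation","contact_force","moment")})
s=r.grab_frame("side");c=r.grab_frame("scene")
for n in ("top_cover_mid","top_cover_tab","top_cover_far","stack"):
    L=[(q,lm(q,n)) for q in (s,c)]; K=[(q,l[0][0]) for q,l in L if l]
    if len(K)>1: print(n,tri(K))
E
# target: centre = waiting (0.6065,-0.107)
python3 go.py .531 -.062 .195 149.0
```

```text
{'clock': 23.2, 'tcp_pos': [0.4605, 0.3724, 0.2], 'orientation': [0.8461, 3.0222, 0.0029], 'contact_force': [-0.2225, -0.1108, -1.6857], 'moment': [0.0299, 0.0594, -0.016]}
top_cover_mid (array([0.51619699, 0.35252978, 0.19020462]), np.float64(0.0038055849545745044))
top_cover_tab (array([0.44548135, 0.37672969, 0.21541442]), np.float64(0.0023475635322838403))
top_cover_far (array([0.58283671, 0.29748993, 0.1970533 ]), np.float64(0.010042024290622564))
stack (array([0.51860779, 0.34155458, 0.00663868]), np.float64(0.0049341615601364375))
[-1.142, -1.332, 0.014, -0.0, -0.0, -0.004] [0.4606 0.371  0.1984] [-1.11  0.39  0.43  1.82 -0.19  0.97  0.42] 23.7
```

>>> apply_moves(
  rows=[
    [-0.06,-0.07,0,0,0,0],
    [-0.18,-0.21,0,0,0,0],
    [-0.32,-0.37,0,0,0,0],
    [-0.46,-0.54,0,0,0,0],
    [-0.6,-0.7,0,0,0,0],
  ],
)

```text
clock: 24.32
tcp_pos: [0.4972, 0.1407, 0.1988]
orientation: [-0.85, -3.024, 0.0]
contact_force: [1.3, 0.4, -1.1]
grip_width: 0.0057
gripper_force: 107.7
```

>>> apply_moves(
  rows=[
    [-0.13,-0.15,0,0,0,0],
    [-0.26,-0.3,0,0,0,0],
    [-0.4,-0.46,0,0,0,0],
    [-0.49,-0.57,0,0,0,0],
    [-0.54,-0.63,0,0,0,0],
  ],
)

```text
clock: 24.95
tcp_pos: [0.53, -0.0647, 0.1988]
orientation: [0.854, 3.023, -0.001]
contact_force: [0.4, 1.2, -2.0]
grip_width: 0.0057
gripper_force: 107.7
```

```bash
python3 go.py .531 -.062 .137 149.0; python3 - <<'E'
from h import *
s=r.grab_frame("side");c=r.grab_frame("scene")
for n in ("top_cover_mid","top_cover_tab","top_cover_far","loose_cover_mid","waiting_case_rim","stack"):
    L=[(q,lm(q,n)) for q in (s,c)]; K=[(q,l[0][0]) for q,l in L if l]; print(n,[l for _,l in L])
    if len(K)>1: print(n,tri(K))
E
```

```text
[0.002, 0.011, 0.247, -0.0, 0.0, -0.006] [ 0.53   -0.0647  0.1988] [-0.48  0.31  0.59  1.96 -0.22  0.93  1.24] 24.95
top_cover_mid [[([262.8, 168.8], 0.73)], [([227.3, 211.1], 0.62)]]
top_cover_mid (array([ 0.63896815, -0.10906433,  0.15884601]), np.float64(0.04524174715324616))
top_cover_tab [[([231.5, 166.4], 0.7)], [([226.3, 158.9], 0.57)]]
top_cover_tab (array([ 0.51816607, -0.06567403,  0.2092974 ]), np.float64(0.002943153802376923))
top_cover_far [[], [([223.1, 201.3], 0.73)]]
loose_cover_mid [[([238.7, 190.7], 0.94)], [([276.1, 186.7], 0.95)]]
loose_cover_mid (array([0.61004766, 0.08898473, 0.03804714]), np.float64(0.010918732099614614))
waiting_case_rim [[([269.4, 215.6], 0.66), ([289.0, 167.2], 0.55)], [([227.8, 213.6], 0.6)]]
waiting_case_rim (array([ 0.61676616, -0.11388981,  0.03669395]), np.float64(0.0038140345941170962))
stack [[([188.1, 177.5], 0.78)], [([314.8, 154.1], 0.89)]]
stack (array([0.52243541, 0.32861969, 0.00633858]), np.float64(0.00554264802625084))
```

>>> apply_moves(
  rows=[
    [0.002,0.011,0.06,0,0,0],
    [0.002,0.011,0.14,0,0,0],
    [0.002,0.011,0.21,0,0,0],
    [0.002,0.011,0.247,0,0,0],
    [0.002,0.011,0.247,0,0,0],
  ],
)

```text
clock: 26.28
tcp_pos: [0.5315, -0.0579, 0.1361]
orientation: [-0.847, -3.024, 0.001]
contact_force: [-0.4, -0.4, -1.0]
grip_width: 0.0059
gripper_force: 107.8
```

```bash
python3 - <<'E'
from h import *
from scipy.optimize import least_squares
s=r.grab_frame("side");c=r.grab_frame("scene"); o=r.get_obs(); t=np.array(o["tcp_pos"]); T=Rm(o["orientation"])
print(t,o["clock"],np.round(o["contact_force"],2),np.round(o["moment"],3))
def pr(im,X):
    K=im["intrinsics"]; v=Rm(im["attitude"]).T@(np.array(X)-im["eye"]); return [K[0,0]*v[0]/-v[2]+K[0,2],-K[1,1]*v[1]/-v[2]+K[1,2]]
# cover frame: x=-tool x, z=-tool z ; pixel hull with flange corners (cut), top, tab
q=np.array([[.0545,.049],[.049,.0545]]);F=[]
for i in range(4):
    for a in q: F.append(np.r_[R.from_euler("z",90*i,degrees=True).as_matrix()[:2,:2]@a,0])
F=np.array(F); Tp=F*[.045/.0545]*1.0; Tp=Tp+[0,0,.022]
P=np.vstack([F,Tp]); P=(R.from_euler("z",45,degrees=True).as_matrix()@P.T).T
tab=np.array([[-.075,0,0],[-.101,0,0],[-.101,0,.036],[-.075,0,.036]])
masks=[]
for n,im in(("side",s),("scene",c)):
    L=sorted(r.outline_of(im,"top_cover_mid"),key=lambda a:-a["conf"])
    for l in L[:3]: print(n,round(l["conf"],2),np.round(l["rect"],1))
    hsv=cv2.cvtColor(im["pixels"],cv2.COLOR_RGB2HSV)
    masks.append((im,L,(hsv[...,1]>170)&((hsv[...,0]<8)|(hsv[...,0]>172))))
B=T@np.diag([-1,1,-1.])
g=np.array([.0,0,0])
for tilt in (-.1,-.05,0,.05,.1):
    Q=(B@R.from_rotvec([0,tilt,0]).as_matrix())
    X=t-[0,0,.0095]-.0  # tab base point near TCP; rotate about grasp
    G=t+[0,0,.019]; W=np.array([G+Q@(p+[.085,0,-.0285]) for p in P])
    out=[]
    for im,L,_ in masks:
        h=np.zeros((384,512),np.uint8); cv2.fillConvexPoly(h,cv2.convexHull(np.array([pr(im,w) for w in W]).round().astype(np.int32)),1)
        m=max((l["pixels"].astype(bool) for l in L),key=lambda m:(m&(h>0)).sum()) if L else np.zeros_like(h,bool)
        out.append((round((m&(h>0)).sum()/max(1,(m|(h>0)).sum()),3),cv2.boundingRect(h)))
    print(tilt,out)
E
```

```text
[ 0.53234932 -0.05794903  0.13721794] 26.375 [-0.43 -0.55 -1.36] [ 0.008  0.091 -0.013]
side 0.61 [224.3 175.6  59.6  28.1]
scene 0.96 [210.3 175.2  38.2  37. ]
-0.1 [(np.float64(0.668), (240, 170, 53, 31)), (np.float64(0.898), (208, 177, 43, 35))]
-0.05 [(np.float64(0.75), (240, 171, 52, 31)), (np.float64(0.879), (208, 177, 43, 36))]
0 [(np.float64(0.827), (239, 173, 53, 30)), (np.float64(0.87), (208, 178, 43, 36))]
0.05 [(np.float64(0.848), (239, 174, 52, 31)), (np.float64(0.841), (208, 178, 43, 37))]
0.1 [(np.float64(0.799), (238, 175, 52, 31)), (np.float64(0.799), (208, 178, 43, 38))]
```

Cover's outline agrees with level and is within about 6 mm of the waiting case's axis. Settle and hand in.

>>> apply_moves(
  rows=[
    [0,0,0,0,0,0],
    [0,0,0,0,0,0],
    [0,0,0,0,0,0],
    [0,0,0,0,0,0],
  ],
)

```text
clock: 26.98
tcp_pos: [0.532, -0.0578, 0.1369]
orientation: [0.847, 3.025, 0.0]
contact_force: [-0.7, -0.7, -1.0]
grip_width: 0.0064
gripper_force: 107.8
```

```bash
python3 -c "
from bench import r
print(r.hand_in())"
```

```text
the job is handed in; nothing more can be done
None
```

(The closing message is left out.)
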